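# Stand the cleaner bottle up in its tipping cradle and open its safety cap

## Robot

A 6-joint arm with a two-finger parallel gripper is mounted at the origin on the work surface. World frame = base frame: x ahead of the robot, y to its left, z up, the work surface at z = 0. Lengths are in m, angles in rad, forces in N, time in s.
With the tool pointing down it reaches from about 0.325 to 0.925 m from the base axis. Payload 3.1 kg.
Tool frame: the origin (TCP) lies midway between the tips of the shut fingers; the grasp point (between the pads) lies 19 mm behind it; x points along the fingers, z is the direction in which the jaws open and shut, and the axes are right-handed (so a half turn about x gives the same grasp; the last joint's range is limited). The gripper opens to 85 mm and grips with 20 to 120 N. Pads are 22 mm wide; open, the fingers measure 114 mm over their backs; the gripper's body (76 mm by 85 mm) begins 54 mm behind the grasp point. The pads swing forward as they close: fully open they stand 13 mm farther back than shut.
Start: joints at [1.191, 0.217, 1.613, -0, 1.311, -0.112], TCP at [0.165, 0.603, 0.231] pointing down, gripper open.
Joint ranges: [-2.75, 2.75], [-0.78, 2.1], [0.31, 2.55], [-1.13, 4.27], [0.13, 2.63], [-2.58, 2.58]. Speed limits (rad/s): [2.79, 2.79, 3.14, 3.14, 3.14, 3.14].

## Interface

Orientations are given as a unit quaternion [w, x, y, z].
In Python, from cell import ctrl, imaging, order gives the robot as it stands. The module is installed in compiled form; this text tells all that it offers.
- The arm moves only by the tool carry_out, never from a script. Its argument "commands" is a list of rows, each a list of 3 entries, a list of its own where there are three numbers: the opening in per cent of the stroke, from 0 (shut) to 100 (fully open), then the shift along the tool's x, y, z in m, then the turn about the tool's x in degrees. In form: [[hand, [dx, dy, dz], turn], ...]. A call has 1 to 12 rows; each row is the pose to reach, as a shift and turn from the pose commanded when the call began, along the tool's axes at that moment; what a row does not reach only later rows make up. A row lasts 1/12 s, in which the tool goes at most 41.7 mm and 7.16 degrees, less where a joint would pass 70% of its speed; a pose out of reach is approached as far as the arm can. A call with a gripper value outside its range is refused whole. The fingers move at their own pace and stop on an object; "force" is the grip in N (left out, the last holds). Time passes only in rows, so rows that repeat a pose let the fingers close. It gives the time, the measured TCP pose, the force and the opening at its end, in the units of the state.
- ctrl.get_obs(): the state, without advancing time (a new reading comes with each control period).
- imaging.snapshot(name): name is "side" or "top" or "wrist"; returns the picture (400x640x3 uint8, blue, green, red); there is no depth.
- imaging.get_calibration(name): a dict with "fx", "fy", "cx", "cy" (pixels), "k1" (the pictures are not rectified: a ray, as slopes to the right and down, at radius r is drawn at 1 + k1 r^2 times it, then the intrinsics apply), "rvec" (rotation vector, rad) and "tvec" (3), from world to camera coordinates, as OpenCV has them. Camera axes: x right, y down, z forward; pixel columns grow to the right and rows downward; lengths in m; the calibration is good to about 2 mm. A picture is of the moment at which its call begins: read the wrist's pose just before it. get_calibration takes no time and is no camera call; for the wrist camera it gives the pose at the moment of the call.
- order.job_done(): hands the job in, once; it reports no verdict.
The state is a dict: "time": time; "joint_positions": joint angles; "joint_vel": joint speeds; "joint_torque": joint torques, N m; "ee_pos": TCP position; "tcp_rot": TCP orientation; "wrist_force": force on the tool from outside, world axes, zero at the start; "moment": the same for the moment, N m; "width": finger opening in m.
Only numpy, scipy, OpenCV 4.12 (cv2) and the standard library are available. Lean on these libraries where they do the work, as an engineer would, in place of code of your own. Each camera call takes 0.05 s, during which the arm holds its last target. There are 200 camera calls.

## Task

The bar's cleaner bottle was left leaning in its tipping cradle: first swing it fully upright (the cradle has a side handle for this), as it must not be opened leaning. Then press its push-and-turn safety cap down, twist it anticlockwise (seen from above) while pressed, lift it off, and finish while still holding the cap level and still in the gripper, about 6 cm straight above the open bottle. Leave the glass, the whisky bottle and the black lid alone.

Things in the scene. Friction and masses are not known exactly. Their poses are not given: they have to be found in the camera images.
- cradle: Dark steel foot of the tipping cradle, a plate 170 x 140 x 6 mm fixed to the counter with two upright cheeks; origin under its centre on the counter, z up, position and yaw vary. Its y axis is parallel to the tipping axis; the bottle leans towards its -x side and is pushed upright towards its +x side. Cheeks: 6 mm thick at y = +-56 mm, 67 mm high.
- pivot (a point): Point on the tipping axis under the middle of the bottle, 65 mm above the counter; axes as the cradle's.
- bottle (a joint): Tilt of bottle and cup about the tipping axis, rad: 0 = leaning 0.5 rad towards the cradle's -x side (every start, against a stop), 0.5 = upright, against the other stop. It stays where it is left: hinge friction 0.4 N m, so about 6 N at the handle moves it.
- tip_handle (a point): Middle of the steel side handle, a level round bar 14 mm thick, parallel to the tipping axis, on the cradle's +y side; 90 mm to +y of the bottle's axis and 70 mm from the tipping axis, about which it swings (126 mm above the counter leaning, 135 mm upright). The free bar runs from 50 to 120 mm off the bottle's axis. Axes tilt with the bottle: z along its axis, y along the bar.
- mouth (a point): Centre of the bottle's mouth, 121 mm above the pivot along the bottle's axis (186 mm above the counter when upright), inside the cap at first. z = bottle's axis, outward. The white bottle is clamped in the cradle and cannot be lifted: body 76 mm across, shoulder from 68 to 92 mm above the pivot, neck 30 mm across.
- cap: Loose grey ribbed round safety cap, 54 mm across, 30 mm high, 20 to 42 g; origin at the centre of its underside (open side), z along its axis, up when fitted. Fitted, the origin lies 16 mm below the mouth point: upright, its underside is 170 mm and its top 200 mm above the counter. When locked its x axis is parallel to the mouth's. How to open it: see cap_top.
- whisky: Bystander: amber glass bottle, 72 mm across, 190 mm high, standing; origin under its centre.
- tumbler: Bystander: clear glass tumbler, 76 mm across, 85 mm high, standing; origin under its centre.
- tube_lid: Bystander: flat black lid, 90 mm across, 22 mm high, lying on the counter; origin under its centre.
- cap_top (a point): Centre of the cap's top, 30 mm above its origin. Two lugs lock the cap behind a 3.5 mm tooth: press it straight down 5 to 7 mm (7 is the stop) against a spring (6.5 N at first, 13 N at 5 mm, 16 N at 7 mm), keep it pressed while turning it 1.2 rad anticlockwise from above (free between about 1.0 and 2.1 rad), then lift straight off. Clockwise meets a fixed stop.
Mind the look-alikes: they are no part of the job. Several things have the shape of the cap; the one meant has the colours described above.

How it is judged:
By the outcome, as a careful person would: the job done as asked, in the order asked, and still so for the second after the job is handed in, while the arm keeps its last pose, push and grip.
It also fails if it takes over 58 s, if anything falls off the work surface, if the arm or the gripper's body presses on something with over 40 N, if the wrist force passes 120 N, or if a joint passes its speed limit or range.

## Working session

There is one attempt and no reset: what is moved stays moved. The work goes in short steps, Python scripts to look and compute and a tool call to move; the robot and the scene stay as the last step left them, time stands still between calls to the robot, and variables do not carry over. Pictures are saved under pics/ and viewed, about 8 in all and at most 12, crops included, and the job is handed in when it is done.

Besides the shell and the picture viewer there is one more tool, called after "Call:" in YAML: its name, and indented under it one key for each argument. carry_out: Moves the arm, as the interface text tells. Its arguments: {"type":"object","properties":{"commands":{"type":"array"},"force":{"type":"number"}},"required":["commands"]}

```bash
mkdir -p pics
cat > h.py <<'E'
import numpy as np, cv2
from cell import ctrl, imaging, order
def cal(n):
    c=imaging.get_calibration(n); K=np.array([[c['fx'],0,c['cx']],[0,c['fy'],c['cy']],[0,0,1.]])
    R=cv2.Rodrigues(np.array(c['rvec'],float))[0]; return K,c['k1'],R,np.array(c['tvec'],float).ravel()
def ray(C,uv):
    K,k1,R,t=C; p=cv2.undistortPoints(np.array([[uv]],float),K,np.array([k1,0,0,0.])).ravel()
    return -R.T@t, R.T@np.array([p[0],p[1],1])
def onz(C,uv,z):
    o,d=ray(C,uv); return o+d*(z-o[2])/d[2]
def proj(C,P):
    K,k1,R,t=C; return cv2.projectPoints(np.atleast_2d(np.array(P,float)),cv2.Rodrigues(R)[0],t,K,np.array([k1,0,0,0.]))[0].reshape(-1,2)
def tri(Ca,a,Cb,b):
    o1,d1=ray(Ca,a);o2,d2=ray(Cb,b);s=np.linalg.lstsq(np.c_[d1,-d2],o2-o1,rcond=None)[0]
    p,q=o1+s[0]*d1,o2+s[1]*d2; return (p+q)/2,np.linalg.norm(p-q)
E
python3 - <<'E'
from h import *
np.set_printoptions(precision=4,suppress=True)
for n in('top','side'): cv2.imwrite(f'pics/{n}0.png',imaging.snapshot(n)); C=cal(n);print(n,-C[2].T@C[3],C[2][2],C[0][0,0],C[1])
print(ctrl.get_obs())
E
```

```text
top [ 0.3944 -0.0369  1.4798] [ 0.1058  0.0116 -0.9943] 462.29929313218656 -0.11616921659488429
side [ 0.3317 -0.7704  0.7402] [ 0.1883  0.7561 -0.6267] 423.5498125341905 -0.03549186999086355
{'time': 0.1, 'joint_positions': array([ 1.1908,  0.2177,  1.6148,  0.    ,  1.3113, -0.1122]), 'joint_vel': array([-0.0005, -0.0025, -0.003 , -0.002 ,  0.0006,  0.0017]), 'joint_torque': array([ -0.0009, -39.8075, -30.4971,  -0.0002,   0.0042,  -0.    ]), 'ee_pos': array([0.1651, 0.602 , 0.2301]), 'tcp_rot': array([ 0.5616, -0.4292,  0.5629,  0.4284]), 'wrist_force': array([-0.5252, -0.3124,  0.3455]), 'moment': array([-0.0276,  0.0188,  0.0487]), 'width': 0.08513738504139334}
```

View pics/top0.png

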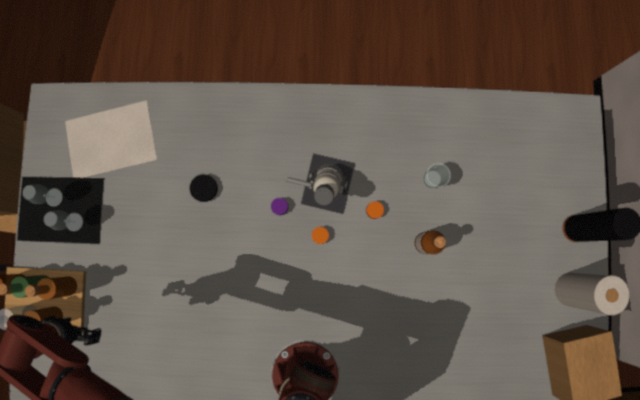

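View pics/side0.png

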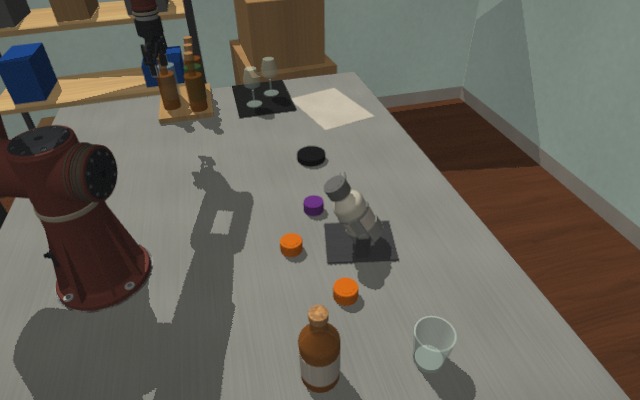

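Candidates for the cap in the top view are grey on the leaning bottle (324,195), purple (280,206), and orange (320,235) and (375,210). In the side view, grey is at (337,186). I choose the grey one, on the bottle in the steel cradle, and check it in one close crop.

Run:
```python
from h import *
a=cv2.imread('pics/top0.png')[140:225,265:365];b=cv2.imread('pics/side0.png')[165:275,305:405]
a=cv2.resize(a,None,fx=4,fy=4,interpolation=cv2.INTER_CUBIC);b=cv2.resize(b,None,fx=4,fy=4,interpolation=cv2.INTER_CUBIC)
m=np.zeros((440,800,3),np.uint8);m[:340,:400]=a;m[:,400:]=b
cv2.imwrite('pics/crop1.png',cv2.convertScaleAbs(m,alpha=1.5))
```

```text
(no output)
```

View pics/crop1.png

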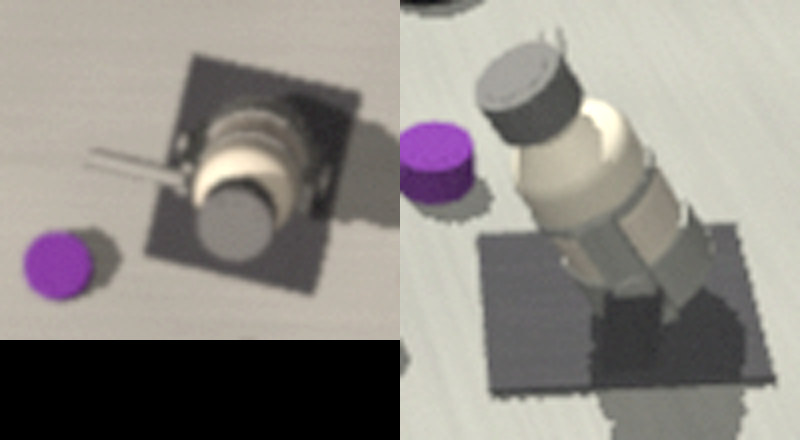

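The crop shows a grey ribbed cap on the white leaning bottle, with the handle on the left in the top view. The plate corners at crop px (192,54), (361,93), (314,295) and (146,256) are clear.

```bash
cat >> h.py <<'E'
def Tcr(c,yaw): 
    R=cv2.Rodrigues(np.array([0,0,yaw]))[0]; return lambda p: np.array([c[0],c[1],0])+R@np.array(p,float)
E
python3 - <<'E'
from h import *
np.set_printoptions(precision=4,suppress=True)
C=cal('top');S=cal('side'); f=lambda u:(u[0]/4+265-.4,u[1]/4+140-.4); g=lambda u:((u[0]-400)/4+305-.4,u[1]/4+165-.4)
P=np.array([onz(C,f(u),.006) for u in[(192,54),(361,93),(314,295),(146,256)]])
print(P,[np.linalg.norm(P[i]-P[i-1]) for i in range(4)])
c=P.mean(0);x=(P[0]+P[1]-P[2]-P[3])/2;yw=np.arctan2(x[1],x[0]);print('top c',c,'yaw',yw)
Q=np.array([onz(S,g(u),.006) for u in[(477,235),(490,393),(775,380),(737,226)]])
print('side',Q,Q.mean(0),[np.linalg.norm(Q[i]-Q[i-1]) for i in range(4)])
T=Tcr(c,yw)
rot=lambda a:np.array([[np.cos(a),0,np.sin(a)],[0,1,0],[-np.sin(a),0,np.cos(a)]])
ct=T([0,0,.065]+rot(-.5)@[0,0,.135]); print('captop lean pred',ct,((proj(C,ct)+.4)-[265,140])*4,((proj(S,ct)+.4)-[305,165])*4+[400,0])
# handle: upright x? 70mm radius, z 70 upright -> directly above axis
for y in(.05,.09,.12):
    h=T([0,y,.065]+rot(-.5)@[0,0,.07]);print('handle',h,((proj(C,h)+.4)-[265,140])*4)
o=ctrl.get_obs();from scipy.spatial.transform import Rotation as Ro
q=o['tcp_rot'];print(Ro.from_quat(q[[1,2,3,0]]).as_matrix())
print('upright captop',T([0,0,.2]),'handle',T([0,.09,.135]))
E
```

```text
[[ 0.703  -0.0039  0.006 ]
 [ 0.6743 -0.1415  0.006 ]
 [ 0.5096 -0.1067  0.006 ]
 [ 0.5375  0.0285  0.006 ]] [np.float64(0.1686588225953142), np.float64(0.14052704478994213), np.float64(0.16837477569920148), np.float64(0.13799416801063483)]
top c [ 0.6061 -0.0559  0.006 ] yaw -0.20080097220461135
side [[ 0.5391  0.027   0.006 ]
 [ 0.5101 -0.1095  0.006 ]
 [ 0.6747 -0.145   0.006 ]
 [ 0.7047 -0.0108  0.006 ]] [ 0.6072 -0.0596  0.006 ] [np.float64(0.16986569611865224), np.float64(0.13953901920109796), np.float64(0.16842657186757898), np.float64(0.13750218233081843)]
captop lean pred [ 0.5427 -0.043   0.1835] [[237.0166 226.6513]] [[512.6892  75.4261]]
handle [ 0.5832 -0.0002  0.1264] [[179.8765 179.5142]]
handle [0.5912 0.039  0.1264] [[127.2219 167.5404]]
handle [0.5971 0.0684 0.1264] [[ 87.8288 158.5895]]
[[-0.0008 -0.9644  0.2646]
 [-0.002   0.2646  0.9643]
 [-1.      0.0003 -0.0022]]
upright captop [ 0.6061 -0.0559  0.2   ] handle [0.624  0.0323 0.135 ]
```

Top and side views agree on the cradle to about 4 mm: centre (0.6065, -0.0575), yaw -0.20. The predicted cap top and bar lie on their pixels. I now move above the near side of the bar with the fingers shut.

Call:
carry_out:
  commands:
    - [0, [0, -0.529, -0.427], -4]
    - [0, [0, -0.529, -0.427], -4]
    - [0, [0, -0.529, -0.427], -4]
    - [0, [0, -0.529, -0.427], -4]
    - [0, [0, -0.529, -0.427], -4]
    - [0, [0, -0.529, -0.427], -4]
    - [0, [0, -0.529, -0.427], -4]
    - [0, [0, -0.529, -0.427], -4]
    - [0, [0, -0.529, -0.427], -4]
    - [0, [0, -0.529, -0.427], -4]
    - [0, [0, -0.529, -0.427], -4]
    - [0, [0, -0.529, -0.427], -4]
  force: 60

```text
time: 1.1
ee_pos: [0.4579, 0.195, 0.231]
tcp_rot: [0.547, -0.448, 0.547, 0.448]
wrist_force: [0.3, 0.2, 1.1]
width: 0.0001
```

```bash
cat >> h.py <<'E'
from scipy.spatial.transform import Rotation as Ro
CC=np.array([.6065,-.0575]);YAW=-.20;T=Tcr(CC,YAW)
def st():
    o=ctrl.get_obs();R=Ro.from_quat(o['tcp_rot'][[1,2,3,0]]).as_matrix();p=o['ee_pos']
    z=R[:,2];print('t',round(o['time'],2),'p',p.round(4),'jawyaw',round(np.degrees(np.arctan2(z[1],z[0])),1),'down',R[:,0].round(3),'F',o['wrist_force'].round(1),'M',o['moment'].round(2),'w',round(o['width'],4),'q',o['joint_positions'].round(2));return p,R
def to(w):
    p,R=st();print('target',np.round(w,4),'tool shift',(R.T@(np.array(w)-p)).round(4))
E
python3 -c "
from h import *
to([.562,.0505,.23]);to([.562,.0505,.112])"
```

```text
t 1.1 p [0.4579 0.195  0.231 ] jawyaw 78.7 down [-0.  0. -1.] F [0.3 0.2 1.1] M [-0.   -0.04  0.02] w 0.0001 q [ 0.26 -0.06  1.91  0.    1.29 -1.11]
target [0.562  0.0505 0.23  ] tool shift [ 0.0009 -0.1305 -0.1212]
t 1.1 p [0.4579 0.195  0.231 ] jawyaw 78.7 down [-0.  0. -1.] F [0.3 0.2 1.1] M [-0.   -0.04  0.02] w 0.0001 q [ 0.26 -0.06  1.91  0.    1.29 -1.11]
target [0.562  0.0505 0.112 ] tool shift [ 0.1189 -0.1306 -0.1212]
```

Call:
carry_out:
  commands:
    - [0, [0, -0.131, -0.121], 0]
    - [0, [0, -0.131, -0.121], 0]
    - [0, [0, -0.131, -0.121], 0]
    - [0, [0, -0.131, -0.121], 0]
    - [0, [0, -0.131, -0.121], 0]
    - [0, [0.04, -0.131, -0.121], 0]
    - [0, [0.08, -0.131, -0.121], 0]
    - [0, [0.119, -0.131, -0.121], 0]
    - [0, [0.119, -0.131, -0.121], 0]
    - [0, [0.119, -0.131, -0.121], 0]

```text
time: 1.93
ee_pos: [0.5589, 0.0529, 0.1093]
tcp_rot: [0.545, -0.446, 0.549, 0.45]
wrist_force: [0.1, 0.1, 1.7]
width: 0.0001
```

```bash
python3 -c "
from h import *
a=imaging.snapshot('top')[120:240,240:380];b=imaging.snapshot('side')[120:280,270:420]
a=cv2.resize(a,(400,343));b=cv2.resize(b,(400,427));m=np.zeros((430,800,3),np.uint8);m[:343,:400]=a;m[:427,400:]=b
cv2.imwrite('pics/push0.png',cv2.convertScaleAbs(m,alpha=1.5))
p,R=st();c,s=np.cos(YAW),np.sin(YAW);print(np.array([[c,s],[-s,c]])@(p[:2]-CC))"
```

```text
t 2.03 p [0.5637 0.0528 0.1145] jawyaw 78.7 down [ 0.003 -0.    -1.   ] F [ 0.4 -0.2  0.2] M [-0.03  0.06  0.03] w -0.0001 q [-0.03  0.22  1.85  0.    1.07 -1.4 ]
[-0.06390526  0.09961941]
```

View pics/push0.png

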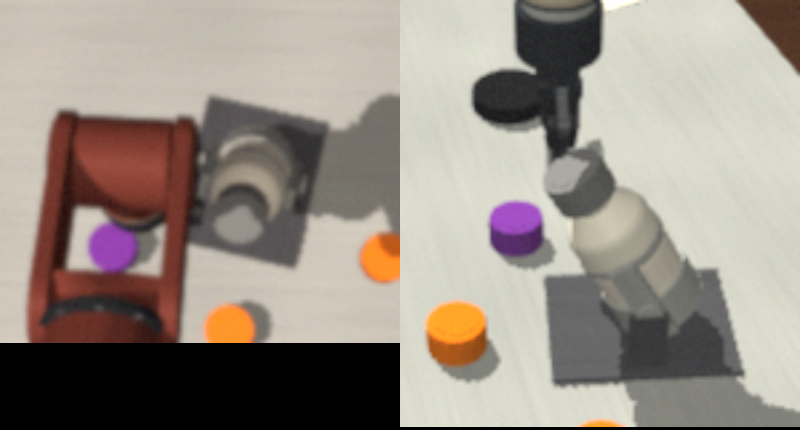

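The tool stands on the near side of the bar, clear of the bottle. I push it along the cradle's +x, which is tool -y.

Call:
carry_out:
  commands:
    - [0, [0, -0.005, 0], 0]
    - [0, [0, -0.01, 0], 0]
    - [0, [0, -0.015, 0], 0]
    - [0, [0, -0.02, 0], 0]
    - [0, [0, -0.025, 0], 0]
    - [0, [0, -0.03, 0], 0]
    - [0, [0, -0.034, 0], 0]
    - [0, [0, -0.038, 0], 0]
    - [0, [0, -0.041, 0], 0]
    - [0, [0, -0.041, 0], 0]

```text
time: 2.87
ee_pos: [0.6008, 0.0449, 0.1133]
tcp_rot: [0.546, -0.447, 0.548, 0.45]
wrist_force: [-6.9, 1.0, 4.4]
width: -0.0002
```

```bash
cat >> h.py <<'E'
def cr():
    p,R=st();c,s=np.cos(YAW),np.sin(YAW);print('cradle',(np.array([[c,s],[-s,c]])@(p[:2]-CC)).round(4))
E
python3 -c "
from h import *
cr()"
```

```text
t 2.87 p [0.6008 0.0449 0.1133] jawyaw 78.7 down [-0.005  0.001 -1.   ] F [-6.9  1.   4.4] M [0.18 1.05 0.03] w -0.0002 q [-0.04  0.3   1.75  0.    1.1  -1.42]
cradle [-0.0259  0.0993]
```

Contact shows 7 N, the hinge friction. I continue in small steps to the stop.

Call:
carry_out:
  commands:
    - [0, [0, -0.003, 0], 0]
    - [0, [0, -0.006, 0], 0]
    - [0, [0, -0.008, 0], 0]
    - [0, [0, -0.01, 0], 0]
    - [0, [0, -0.01, 0], 0]

```text
time: 3.28
ee_pos: [0.6111, 0.0428, 0.1133]
tcp_rot: [0.546, -0.447, 0.548, 0.449]
wrist_force: [-5.9, 1.3, 4.1]
width: 0.0002
```

```bash
python3 -c "
from h import *
cr()"
```

```text
t 3.28 p [0.6111 0.0428 0.1133] jawyaw 78.7 down [-0.004  0.001 -1.   ] F [-5.9  1.3  4.1] M [0.13 0.81 0.01] w 0.0002 q [-0.04  0.32  1.73  0.    1.1  -1.42]
cradle [-0.0154  0.0992]
```

Call:
carry_out:
  commands:
    - [0, [0, -0.002, 0], 0]
    - [0, [0, -0.004, 0], 0]
    - [0, [0, -0.004, 0], 0]

```text
time: 3.53
ee_pos: [0.6112, 0.0428, 0.113]
tcp_rot: [0.544, -0.445, 0.55, 0.452]
wrist_force: [-15.2, 2.8, 9.8]
width: 0.0001
```

Call:
carry_out:
  commands:
    - [0, [0, -0.002, 0], 0]
    - [0, [0, -0.003, 0], 0]
    - [0, [0, -0.003, 0], 0]

```text
time: 3.78
ee_pos: [0.6112, 0.0428, 0.1129]
tcp_rot: [0.542, -0.443, 0.552, 0.454]
wrist_force: [-21.5, 3.8, 15.0]
width: 0.0
```

```bash
python3 -c "
from h import *
cr()"
```

```text
t 3.78 p [0.6112 0.0428 0.1129] jawyaw 78.7 down [-0.021  0.003 -1.   ] F [-21.5   3.8  15. ] M [ 0.41  3.2  -0.05] w 0.0 q [-0.05  0.33  1.72  0.    1.12 -1.42]
cradle [-0.0153  0.0992]
```

The position is fixed at -15 mm and the force rises to 22 N, so it is on the upright stop. I back off, lift, open and pre-turn the wrist clockwise.

Call:
carry_out:
  commands:
    - [0, [0, 0.03, 0], 0]
    - [0, [0, 0.05, 0], 0]
    - [0, [-0.03, 0.05, 0], 0]
    - [0, [-0.07, 0.05, 0], 0]
    - [0, [-0.11, 0.05, 0], 0]
    - [60, [-0.15, 0.05, 0.0], 7]
    - [100, [-0.19, 0.05, 0.03], 14]
    - [100, [-0.21, 0.05, 0.06], 21]
    - [100, [-0.21, 0.05, 0.09], 28]
    - [100, [-0.21, 0.05, 0.11], 35]
    - [100, [-0.21, 0.05, 0.11], 42]
    - [100, [-0.21, 0.05, 0.11], 49]

```text
time: 4.78
ee_pos: [0.5924, 0.1605, 0.324]
tcp_rot: [0.685, -0.18, 0.683, 0.18]
wrist_force: [-0.2, -0.2, 0.2]
width: 0.0835
```

```bash
python3 -c "
from h import *
a=imaging.snapshot('top')[120:240,240:380];b=imaging.snapshot('side')[120:280,270:420]
a=cv2.resize(a,(400,343));b=cv2.resize(b,(400,427));m=np.zeros((430,800,3),np.uint8);m[:343,:400]=a;m[:427,400:]=b
S=cal('side');k=400/150
for q in [[0,0,.2],[.027,0,.2],[-.027,0,.2],[0,.027,.2],[0,-.027,.2]]:
    u=(proj(S,T(q))[0]-[270,120])*k;cv2.circle(m,(int(u[0])+400,int(u[1])),3,(0,0,255),1)
cv2.imwrite('pics/up.png',cv2.convertScaleAbs(m,alpha=1.5))
cr()"
```

```text
t 4.88 p [0.5922 0.1594 0.3235] jawyaw 29.7 down [ 0.002  0.    -1.   ] F [-0.1  0.   0.2] M [-0.01  0.04  0.03] w 0.0853 q [ 0.15  0.13  1.54 -0.    1.47 -0.37]
cradle [-0.0571  0.2097]
```

View pics/up.png

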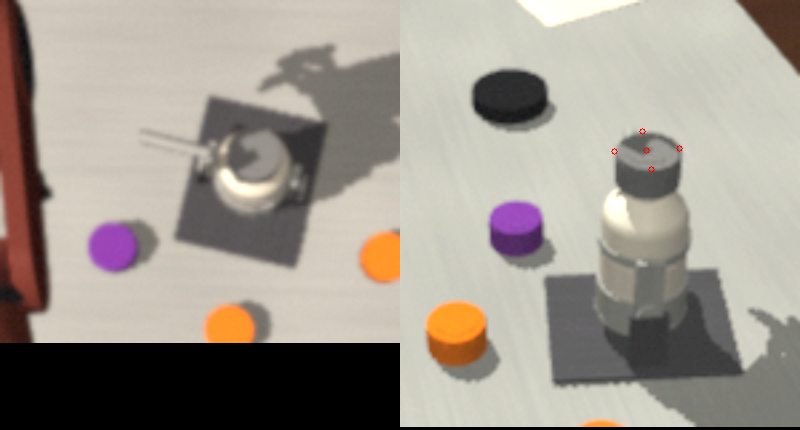

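The bottle stands upright. In the side view the cap's rim spans x 615 to 681 in the crop, and the predicted ring spans 614 to 679. I check the cap's pixel in the top view and work out the hover.

```bash
python3 -c "
from h import *
C=cal('top');print('top crop px',(proj(C,T([0,0,.2]))-[240,120])*400/140, [onz(C,(u/400*140+240,v/400*140+120),.2) for u,v in[(256,155)]])
to([.6065,-.0575,.25])"
```

```text
top crop px [[256.05647444 151.71071877]] [array([ 0.60323389, -0.05751862,  0.2       ])]
t 4.88 p [0.5922 0.1594 0.3235] jawyaw 29.7 down [ 0.002  0.    -1.   ] F [-0.1  0.   0.2] M [-0.01  0.04  0.03] w 0.0853 q [ 0.15  0.13  1.54 -0.    1.47 -0.37]
target [ 0.6065 -0.0575  0.25  ] tool shift [ 0.0735 -0.1954 -0.0952]
```

Call:
carry_out:
  commands:
    - [100, [0, -0.195, -0.095], 7]
    - [100, [0, -0.195, -0.095], 14]
    - [100, [0, -0.195, -0.095], 21]
    - [100, [0, -0.195, -0.095], 28]
    - [100, [0, -0.195, -0.095], 30]
    - [100, [0.05, -0.195, -0.095], 30]
    - [100, [0.05, -0.195, -0.095], 30]
    - [100, [0.05, -0.195, -0.095], 30]
    - [100, [0.05, -0.195, -0.095], 30]

```text
time: 5.63
ee_pos: [0.6051, -0.0572, 0.2721]
tcp_rot: [0.707, 0.002, 0.708, -0.001]
wrist_force: [0.2, 0.4, 1.3]
width: 0.0854
```

```bash
python3 -c "
from h import *
C=cal('wrist');m=imaging.snapshot('wrist')
print(proj(C,[T([0,0,.2]),T([0,0,.186])]))
for a in np.linspace(0,6.28,17): 
    u=proj(C,T([.027*np.cos(a),.027*np.sin(a),.2]))[0]
    if abs(u).max()<2000: cv2.circle(m,(int(u[0]),int(u[1])),2,(0,0,255),-1)
cv2.imwrite('pics/w.png',cv2.convertScaleAbs(m,alpha=1.4))
to([.6065,-.0575,.173])"
```

```text
[[323.38500368 218.64595315]
 [323.33736249 211.03200218]]
t 5.68 p [ 0.606  -0.0568  0.2736] jawyaw -0.2 down [ 0.001  0.    -1.   ] F [0.3 0.6 0.7] M [ 0.01 -0.04 -0.02] w 0.085 q [-0.21  0.15  1.61  0.    1.38 -0.21]
target [ 0.6065 -0.0575  0.173 ] tool shift [ 0.1006 -0.0007  0.0003]
```

View pics/w.png

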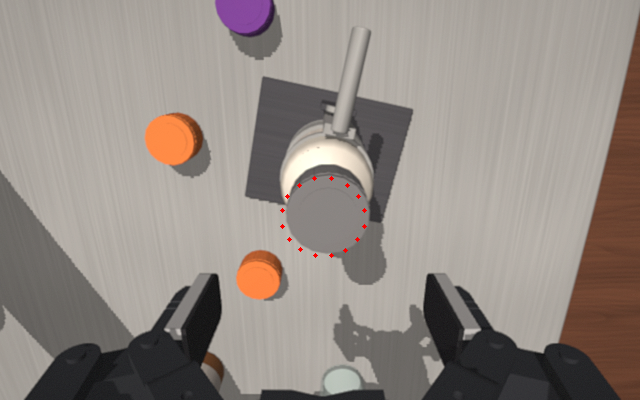

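The wrist view shows the grey cap centred at (328,214) against the predicted (323,218). So the cap sits about 3 mm further in +x and 2 mm in +y; I split that with the other views, aim at (0.6085, -0.056) and grip.

Call:
carry_out:
  commands:
    - [100, [0.03, -0.001, 0.002], 0]
    - [100, [0.06, -0.001, 0.002], 0]
    - [100, [0.085, -0.001, 0.002], 0]
    - [100, [0.1, -0.001, 0.002], 0]
    - [100, [0.107, -0.001, 0.002], 0]
    - [100, [0.107, -0.001, 0.002], 0]
    - [100, [0.107, -0.001, 0.002], 0]

```text
time: 6.27
ee_pos: [0.6089, -0.058, 0.1673]
tcp_rot: [0.708, 0.001, 0.706, -0.002]
wrist_force: [-0.3, 0.6, 1.0]
width: 0.0854
```

```bash
python3 -c "
from h import *
to([.6085,-.056,.166])"
```

```text
t 6.27 p [ 0.6089 -0.058   0.1673] jawyaw -0.2 down [ 0.003 -0.001 -1.   ] F [-0.3  0.6  1. ] M [ 0.   -0.04 -0.  ] w 0.0854 q [-0.21  0.25  1.7   0.    1.19 -0.21]
target [ 0.6085 -0.056   0.166 ] tool shift [ 0.0013  0.002  -0.0004]
```

Call:
carry_out:
  commands:
    - [100, [0.0, 0.002, 0], 0]
    - [0, [0, 0.002, 0], 0]
    - [0, [0, 0.002, 0], 0]
    - [0, [0, 0.002, 0], 0]
    - [0, [0, 0.002, 0], 0]
    - [0, [0, 0.002, 0], 0]
    - [0, [0, 0.002, 0], 0]
    - [0, [0, 0.002, 0], 0]
    - [0, [0, 0.002, 0], 0]
    - [0, [0, 0.002, 0], 0]
  force: 70

```text
time: 7.1
ee_pos: [0.6083, -0.0567, 0.1666]
tcp_rot: [0.708, 0.002, 0.706, -0.002]
wrist_force: [-0.9, 0.1, 5.8]
width: 0.0525
```

```bash
python3 -c "
from h import *
cr();cv2.imwrite('pics/w2.png',cv2.convertScaleAbs(imaging.snapshot('wrist'),alpha=1.4))"
```

```text
t 7.1 p [ 0.6083 -0.0567  0.1666] jawyaw -0.3 down [ 0.002 -0.    -1.   ] F [-0.9  0.1  5.8] M [0.16 0.1  0.03] w 0.0525 q [-0.21  0.25  1.7   0.    1.19 -0.2 ]
cradle [0.0016 0.0011]
```

View pics/w2.png

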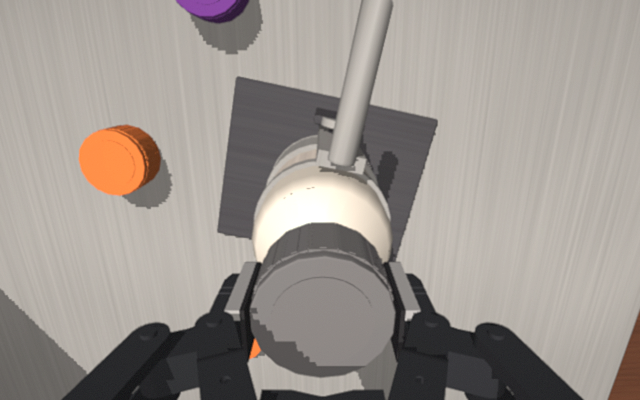

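The cap is held between the pads, width 52.5 mm. I press 6 mm.

Call:
carry_out:
  commands:
    - [0, [0.002, 0, 0], 0]
    - [0, [0.004, 0, 0], 0]
    - [0, [0.006, 0, 0], 0]
    - [0, [0.0065, 0, 0], 0]
    - [0, [0.0065, 0, 0], 0]
    - [0, [0.0065, 0, 0], 0]
  force: 80

```text
time: 7.65
ee_pos: [0.6083, -0.0568, 0.1619]
tcp_rot: [0.708, 0.002, 0.706, -0.002]
wrist_force: [-4.4, 1.6, 12.7]
width: 0.0524
```

```bash
python3 -c "
from h import *
cr()"
```

```text
t 7.65 p [ 0.6083 -0.0568  0.1619] jawyaw -0.3 down [ 0.002 -0.    -1.   ] F [-4.4  1.6 12.7] M [0.18 0.55 0.05] w 0.0524 q [-0.21  0.25  1.71  0.    1.18 -0.2 ]
cradle [0.0017 0.0011]
```

Call:
carry_out:
  commands:
    - [0, [0.001, 0, 0], 0]
    - [0, [0.002, 0, 0], 0]
    - [0, [0.0025, 0, 0], 0]
    - [0, [0.0025, 0, 0], 0]
    - [0, [0.0025, 0, 0], 0]

```text
time: 8.07
ee_pos: [0.6084, -0.0568, 0.1603]
tcp_rot: [0.708, 0.002, 0.706, -0.002]
wrist_force: [-6.3, 1.3, 14.8]
width: 0.0523
```

```bash
python3 -c "
from h import *
cr()"
```

```text
t 8.07 p [ 0.6084 -0.0568  0.1603] jawyaw -0.3 down [ 0.002 -0.    -1.   ] F [-6.3  1.3 14.8] M [0.23 0.91 0.1 ] w 0.0523 q [-0.21  0.25  1.71 -0.    1.18 -0.2 ]
cradle [0.0017 0.0011]
```

The cap is pressed about 6 mm (14.8 N). I twist it anticlockwise.

Call:
carry_out:
  commands:
    - [0, [0, 0, 0], -4]
    - [0, [0, 0, 0], -10]
    - [0, [0, 0, 0], -16]
    - [0, [0, 0, 0], -23]
    - [0, [0, 0, 0], -30]
    - [0, [0, 0, 0], -37]
    - [0, [0, 0, 0], -44]
    - [0, [0, 0, 0], -51]
    - [0, [0, 0, 0], -58]
    - [0, [0, 0, 0], -65]
    - [0, [0, 0, 0], -72]
    - [0, [0, 0, 0], -76]

```text
time: 9.07
ee_pos: [0.6101, -0.0567, 0.1608]
tcp_rot: [0.559, -0.436, 0.556, 0.434]
wrist_force: [-2.6, 1.6, 13.7]
width: 0.0529
```

```bash
python3 -c "
from h import *
cr()"
```

```text
t 9.07 p [ 0.6101 -0.0567  0.1608] jawyaw 75.9 down [ 0.006 -0.    -1.   ] F [-2.6  1.6 13.7] M [ 0.26  0.38 -0.01] w 0.0529 q [-0.21  0.25  1.71  0.    1.17 -1.53]
cradle [0.0034 0.0015]
```

Call:
carry_out:
  commands:
    - [0, [-0.002, 0, 0], 0]
    - [0, [-0.004, 0, 0], 0]
    - [0, [-0.007, 0, 0], 0]
    - [0, [-0.01, 0, 0], 0]
    - [0, [-0.012, 0, 0], 0]
    - [0, [-0.012, 0, 0], 0]

```text
time: 9.57
ee_pos: [0.6072, -0.0568, 0.168]
tcp_rot: [0.558, -0.434, 0.559, 0.434]
wrist_force: [0.9, 0.7, 3.7]
width: 0.0524
```

```bash
python3 -c "
from h import *
cr()"
```

```text
t 9.57 p [ 0.6072 -0.0568  0.168 ] jawyaw 75.7 down [-0.001 -0.    -1.   ] F [0.9 0.7 3.7] M [-0.05 -0.25  0.03] w 0.0524 q [-0.21  0.25  1.7  -0.    1.19 -1.53]
cradle [0.0005 0.0008]
```

Call:
carry_out:
  commands:
    - [0, [-0.003, 0, 0], 0]
    - [0, [-0.006, 0, 0], 0]
    - [0, [-0.009, 0, 0], 0]
    - [0, [-0.012, 0, 0], 0]
    - [0, [-0.012, 0, 0], 0]

```text
time: 9.98
ee_pos: [0.6075, -0.0568, 0.1809]
tcp_rot: [0.558, -0.434, 0.559, 0.434]
wrist_force: [-0.5, 0.0, -0.4]
width: 0.0527
```

```bash
python3 -c "
from h import *
cr()"
```

```text
t 9.98 p [ 0.6075 -0.0568  0.1809] jawyaw 75.7 down [-0. -0. -1.] F [-0.5  0.  -0.4] M [-0.05  0.02 -0.01] w 0.0527 q [-0.21  0.23  1.69 -0.    1.22 -1.53]
cradle [0.0008 0.0009]
```

The cap lifts freely, with only its weight on the wrist. I go on to 60 mm above the mouth, TCP z about 0.2425.

Call:
carry_out:
  commands:
    - [0, [-0.006, 0, 0], 0]
    - [0, [-0.014, 0, 0], 0]
    - [0, [-0.024, 0, 0], 0]
    - [0, [-0.034, 0, 0], 0]
    - [0, [-0.044, 0, 0], 0]
    - [0, [-0.053, 0, 0], 0]
    - [0, [-0.059, 0, 0], 0]
    - [0, [-0.0615, 0, 0], 0]
    - [0, [-0.0615, 0, 0], 0]
    - [0, [-0.0615, 0, 0], 0]
    - [0, [-0.0615, 0, 0], 0]
    - [0, [-0.0615, 0, 0], 0]

```text
time: 10.98
ee_pos: [0.607, -0.0566, 0.2408]
tcp_rot: [0.558, -0.433, 0.559, 0.434]
wrist_force: [0.2, -0.3, -0.9]
width: 0.0526
```

```bash
python3 -c "
from h import *
cr();b=imaging.snapshot('side')[90:250,270:430];m=cv2.resize(b,(600,600),interpolation=cv2.INTER_CUBIC);S=cal('side');k=600/160
for z in(.186,.246,.276):
  for y in(0,-.027,.027):
    u=(proj(S,T([0.001,y,z]))[0]-[270,90])*k;cv2.circle(m,(int(u[0]),int(u[1])),3,(0,0,255),1)
cv2.imwrite('pics/fin.png',cv2.convertScaleAbs(m,alpha=1.5))
"
```

```text
t 10.98 p [ 0.607  -0.0566  0.2408] jawyaw 75.7 down [-0.002  0.    -1.   ] F [ 0.2 -0.3 -0.9] M [ 0.03 -0.01  0.02] w 0.0526 q [-0.21  0.18  1.64 -0.    1.32 -1.53]
cradle [0.0003 0.001 ]
```

View pics/fin.png

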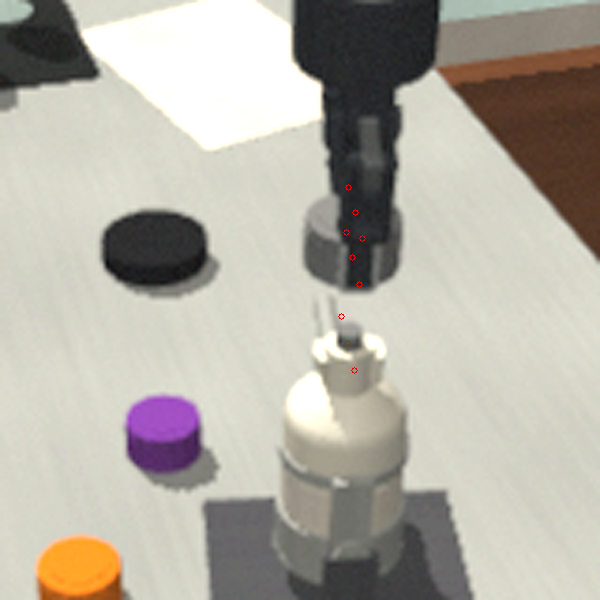

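The side view shows the cap level in the jaws at (353,240), its underside and top on the marks for 60 mm above the mouth. The open, upright bottle is at (348,340), with the black lid and look-alikes in view undisturbed.

```bash
python3 -c "
from h import *
st();order.job_done()"
```

```text
t 11.03 p [ 0.607  -0.0566  0.2409] jawyaw 75.7 down [-0.002  0.    -1.   ] F [ 0.6  0.8 -0.5] M [ 0.02  0.01 -0.  ] w 0.0524 q [-0.21  0.18  1.64 -0.    1.32 -1.53]
the job is handed in; nothing more can be done
```

I pushed the cradle's handle until the bottle was upright against its stop, and handed the job in at 11 s on the robot's clock. The position stopped changing while the push rose to about 22 N. I then gripped the grey cap, pressed it about 6 mm (14.8 N), turned it 76° anticlockwise and lifted it off.

- **Final pose:** the cap is still in the gripper, level to about 0.1°, with its underside about 60 mm above the mouth of the upright, open bottle. The last side picture agreed, and only about 1 N of the cap's weight showed on the wrist.
- **Disagreement:** the views differed by up to about 3 mm on where the cap was, so I used a compromise; the grip was still good.
- **Not checked:** the whisky bottle and glass were not in the final crop. The arm stayed well away from both, and the black lid was visibly untouched.

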